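# Hold the load selector at its third step

## Task

The little brass calibration weight has been left on the face of the load selector, in the way of its spring-return lever: lift it off (do not shove it with the lever) and stand it upright in the empty cell of the wooden weight tray, and let go of it. Then turn the lever clockwise by its upright post, past the first and second notches to the third (three dots), and finish the program while still holding it there against its spring. Leave everything else where it is.

Things in the scene. Friction and masses are not known exactly. Their poses are not given: they have to be found in the camera images.
- selector: Load selector: grey box 150x150x40 mm screwed to the bench, with a flat level aluminium face 40 mm above the bench. Origin at the middle of its underside, z up, x to its back. One, two and three black dots on the face, along the direction of the lever, mark the three notches; a short line marks the rest position.
- dial_axis (a point): Axis of the selector's lever, at face height, 28 mm behind the middle of the box; frame as the selector's. At rest the lever points 0.63 rad to the -y side of this frame's -x; it turns clockwise seen from above (over the front of the face towards +y) and at the third notch points 0.63 rad to the +y side of -x.
- lever_grip (a point): Point to grip or push on the lever's upright black post: 16 mm in diameter, 75 mm from the dial axis, top 63 mm above the face; this point is on its centre line 45 mm above the face and moves with the lever. Below it a 12 mm wide steel bar (top 14 mm above the face) and a 20 mm wide collar (top 15 mm) lead to a hub 48 mm wide and 20 mm high.
- lever (a joint): Angle of the lever in rad: 0 at rest, growing clockwise seen from above. Notches at 0.42, 0.84 and 1.26, end stop at 1.36. A spring drives it back to 0 from everywhere (the notches click but do not keep it): its force at the post goes up and down between 0.5 and 7 N over the clicks and is 5 N in the third notch.
- small_weight_center (a point): Centre, half-way up (21 mm over its foot), of the loose brass calibration weight, about 0.2 kg: a cylinder 34 mm in diameter up to 32 mm, then a narrower neck and a head 20 mm wide, 42 mm tall in all. It stands upright on the selector's face in the path of the lever's post, 25 mm or more clear of it. z is its upright axis.
- small_weight: The same brass weight; origin at the centre of its foot.
- tray_cell (a point): Middle of the empty cell of the wooden weight tray, 1 mm above its floor (floor 4 mm above the bench). The tray, fixed to the bench, is 84x160 mm, its walls 4 mm thick and 10 mm high over the bench; a like wall splits it into two cells of 76x74 mm. z up, y along the tray; the other cell, 78 mm from here along -y, holds the large weight.
- large_weight: Large grey calibration weight, 44 mm in diameter, 55 mm tall, in the other cell of the tray; stays there. Origin at the centre of its foot.
- mug: Mug, 86x120x88 mm, bystander behind the wooden instrument case that lies between the selector and the tray. Origin at its foot. It is the tallest thing between the two.
- part_bin: Green part bin of springs, 110x62x45 mm, bystander. Origin at its underside.
- notebook: Notebook lying flat, 148x109x14 mm, bystander. Origin at its underside.
There are look-alikes about, which are no part of the job. Leave any black or red look-alike of the small_weight alone.

How it is judged:
By the outcome, as a careful person would: the job done as asked, in the order asked, and still so for the second after the job is handed in, while the arm keeps its last pose, push and grip.
It also fails if it takes over 58 s, if anything falls off the work surface, if the arm or the gripper's body presses on something with over 40 N, if the wrist force passes 120 N, or if a joint passes its speed limit or range.

## Robot

A 7-joint arm with a two-finger parallel gripper is mounted at the origin on the work surface; the furniture and walls round the work are solid. World frame = base frame: x ahead of the robot, y to its left, z up, the work surface at z = 0. Lengths are in mm, angles in rad, forces in N, time in s.
With the tool pointing down it reaches from about 400 to 875 mm from the base axis. Payload 4.4 kg.
Tool frame: the origin (TCP) lies midway between the tips of the shut fingers; the grasp point (between the pads) lies 19 mm behind it; z points along the fingers, y is the line along which they close (so a half turn about z gives the same grasp; the last joint's range is limited). The gripper opens to 85 mm and grips with 20 to 120 N. Pads are 22 mm wide; open, the fingers measure 114 mm over their backs; the gripper's body (76 mm by 85 mm) begins 54 mm behind the grasp point. The pads swing forward as they close: fully open they stand 13 mm farther back than shut.
Start: joints at [0.682, 0.628, 0.038, 1.517, -0.027, 0.996, -0.02], TCP at [476.511, -442.103, 231.313] pointing down, gripper open.
Joint ranges: [-3.06, 3.06], [-0.37, 2.12], [-1.25, 1.32], [0.18, 2.47], [-1.1, 4.24], [0.23, 1.98], [-2.94, 2.94]. Speed limits (rad/s): [2.57, 2.57, 3.14, 3.14, 3.14, 3.14, 3.14].

## Interface

Orientations are given as [roll, pitch, yaw] about the fixed x, y, z axes, in that order (R = Rz(yaw) Ry(pitch) Rx(roll)).
In Python, from cell import read_state, get_image, finish_job gives the robot as it stands.
- The arm moves only by the tool send_rows, never from a script. Its argument "series" is a list of rows, each an object of numbers: "ax", "ay", "az": the turn, a rotation vector about the tool's x, y, z in rad; "dx", "dy", "dz": the shift along the tool's x, y, z in cm; "hand": the closure, from 0 (fully open) to 1 (shut). In form: [{"ax": .., "ay": .., "az": .., "dx": .., "dy": .., "dz": .., "hand": ..}, ...]. A call has 1 to 10 rows; each row is the pose to reach, as a shift and turn from the pose commanded when the call began, along the tool's axes at that moment; what a row does not reach only later rows make up. A row lasts 1/10 s, in which the tool goes at most 50 mm and 8.59 degrees, less where a joint would pass 70% of its speed; a pose out of reach is approached as far as the arm can. A call with a gripper value outside its range is refused whole. The fingers move at their own pace and stop on an object; the grip force is fixed at half the most. Time passes only in rows, so rows that repeat a pose let the fingers close. It gives the time, the measured TCP pose, the force, the opening and the grip force at its end, in the units of the state.
- read_state(): the state, without advancing time (a new reading comes with each control period).
- get_image(name): name is "scene" or "top"; returns a dict with "pixels" (480x640x3 uint8, red, green, blue), "mtx" (3x3 intrinsics, pixels), "R" (3x3) and "t" (3): a world point X has camera coordinates R X + t. Camera axes: x right, y down, z forward; pixel columns grow to the right and rows downward; lengths in mm; the calibration is good to about 2 mm. A picture is of the moment at which its call begins. There is no depth.
- finish_job(): hands the job in; it is judged then, once.
The state is a dict: "clock": time; "qpos": joint angles; "qd": joint speeds; "tau": joint torques, N m; "eef_pos": TCP position; "tool_rot": TCP orientation; "force": force on the tool from outside, world axes, zero at the start; "torque": the same for the moment, N m; "width": finger opening in mm; "gripper_force": force on a finger pad.
Only numpy, scipy, OpenCV 4.12 (cv2) and the standard library are available. Lean on these libraries where they do the work, as an engineer would, in place of code of your own. Each camera call takes 0.05 s, during which the arm holds its last target. There are 200 camera calls.

## Working session

There is one attempt and no reset: what is moved stays moved. The work goes in short steps, Python scripts to look and compute and a tool call to move; the robot and the scene stay as the last step left them, time stands still between calls to the robot, and variables do not carry over. Pictures are saved under pics/ and viewed, at most 10 in all, crops included, and the job is handed in when it is done.

Besides the shell and the picture viewer there is one more tool, called after "Call:" by a JSON object that holds its "name" and its "arguments", one argument or row to a line. send_rows: Moves the arm, as the interface text tells. Its arguments: {"type":"object","properties":{"series":{"type":"array","items":{"type":"object","properties":{"ax":{"type":"number"},"ay":{"type":"number"},"az":{"type":"number"},"dx":{"type":"number"},"dy":{"type":"number"},"dz":{"type":"number"},"hand":{"type":"number"}}}}},"required":["series"]}

```bash
mkdir -p pics; python3 - <<'E'
from cell import *
import cv2,numpy as np
for n in("scene","top"):
    d=get_image(n);cv2.imwrite(f"pics/{n}0.png",d["pixels"][:,:,::-1]);np.savez(f"{n}0.npz",**d)
    print(n,d["mtx"].tolist(),(-d["R"].T@d["t"]).round(),d["R"].round(3).tolist())
s=read_state();print(s)
E
```

```text
scene [[538.1663673031593, 0.0, 319.5255830794207], [0.0, 538.1663673031593, 243.70167871402052], [0.0, 0.0, 1.0]] [-392.  601.  621.] [[-0.62, -0.784, -0.02], [-0.367, 0.312, -0.876], [0.694, -0.536, -0.481]]
top [[449.26387076389113, 0.0, 316.99290450480333], [0.0, 449.26387076389113, 234.96000038098552], [0.0, 0.0, 1.0]] [ 303.   -9. 1121.] [[0.027, -1.0, -0.013], [-0.998, -0.026, -0.062], [0.062, 0.014, -0.998]]
{'clock': 0.1, 'qpos': array([ 0.68224139,  0.6293035 ,  0.03843153,  1.51823062, -0.02700509,
        0.99630217, -0.02000766]), 'qd': array([-0.0005416 ,  0.00055252,  0.00156541, -0.00019577,  0.00073643,
       -0.00067369,  0.00137065]), 'tau': array([ 3.25428176e-03, -5.64533651e+01,  1.23075496e+00, -1.93972850e+01,
        1.13449775e-02,  5.43314352e-03,  3.38038410e-05]), 'eef_pos': array([ 476.09207305, -441.73192904,  230.46043648]), 'tool_rot': array([-3.13986648e+00,  7.27974908e-06,  8.22756056e-01]), 'force': array([-0.18248574,  0.36296483, -0.11058104]), 'torque': array([-0.01141176,  0.00657617,  0.01991689]), 'gripper_force': 0.0, 'width': 85.57696256699026}
```

View pics/scene0.png

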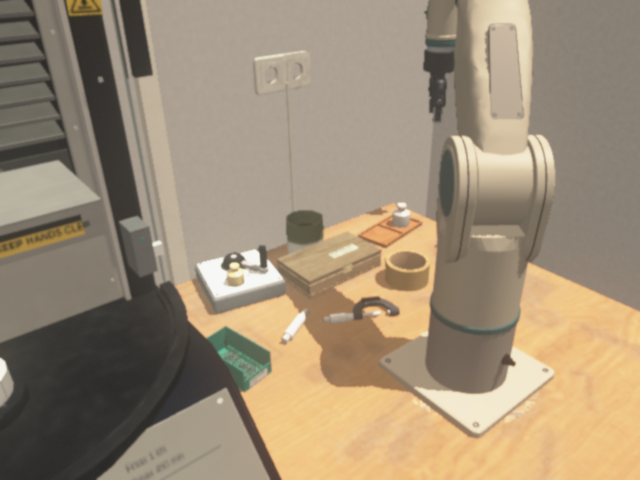

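View pics/top0.png

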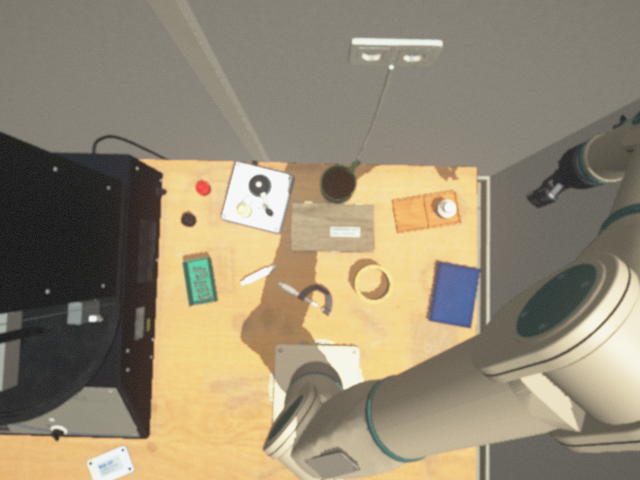

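The top view shows the selector around (257,195). The brass weight on it is at (244,209). Off to the side are the black (189,219) and red (204,187) look-alikes. The tray is at (427,211), with the large weight in its right cell (447,208). Only the weight at (244,209) is brass and on the face, so it's the one meant; I'll confirm with an enlarged crop.

```bash
cat >h.py <<'E'
import cv2,numpy as np
from cell import *
def ray(d,px,z):
    K,R,t=d["mtx"],d["R"],d["t"];c=-R.T@t
    v=R.T@np.linalg.inv(K)@np.array([px[0],px[1],1.]);return c+v*(z-c[2])/v[2]
def proj(d,X):
    p=d["mtx"]@(d["R"]@np.array(X,float)+d["t"]);return p[:2]/p[2]
def tri(d1,p1,d2,p2):
    P=[d["mtx"]@np.c_[d["R"],d["t"]] for d in(d1,d2)]
    X=cv2.triangulatePoints(P[0],P[1],np.array(p1,float),np.array(p2,float))[:,0];return X[:3]/X[3]
E
python3 - <<'E'
from h import *
a=dict(np.load("top0.npz"));b=dict(np.load("scene0.npz"))
def crop(d,x,y,w,h,f):return cv2.resize(d["pixels"][y:y+h,x:x+w,::-1],None,fx=f,fy=f,interpolation=cv2.INTER_CUBIC)
c1=crop(a,215,155,80,80,5);c2=crop(b,190,235,100,75,4);c3=crop(a,385,180,80,60,5);c4=crop(b,350,195,80,60,5)
o=np.zeros((600,800,3),np.uint8)
o[:300,:400]=cv2.resize(c1,(300,300)).shape and 0
o[:400,:400]=c1;o[:300,400:]=c2
o[300:600,400:]=c4;o[400:600,:400]=c3[60:260]
cv2.imwrite("pics/c.png",o)
# tray orange outer, face
hsv=cv2.cvtColor(a["pixels"],cv2.COLOR_RGB2HSV)
for n,m,z,(x,y,w,h) in(("face",(hsv[...,1]<40)&(hsv[...,2]>150),40,(215,155,85,85)),("tray",(hsv[...,0]<14)&(hsv[...,1]>120),10,(385,180,85,60))):
    k=np.zeros(m.shape,np.uint8);k[y:y+h,x:x+w]=m[y:y+h,x:x+w]
    cs,_=cv2.findContours(k,0,2);c=max(cs,key=cv2.contourArea);r=cv2.boxPoints(cv2.minAreaRect(c))
    X=np.array([ray(a,p,z)[:2] for p in r]);print(n,r.round(1).tolist(),X.round().tolist(),X.mean(0).round(1),np.linalg.norm(X-np.roll(X,1,0),axis=1).round())
k=((hsv[...,0]>15)&(hsv[...,0]<40)&(hsv[...,1]>50)).astype(np.uint8)
ys,xs=np.nonzero(k[195:222,232:255]);print("brass",len(xs),xs.mean()+232,ys.mean()+195,xs.min()+232,xs.max()+232,ys.min()+195,ys.max()+195)
E
```

```text
face [[220.10000610351562, 218.8000030517578], [234.89999389648438, 159.1999969482422], [294.70001220703125, 174.1999969482422], [279.79998779296875, 233.6999969482422]] [[403.0, 242.0], [550.0, 212.0], [516.0, 65.0], [370.0, 96.0]] [459.9 153.9] [150. 150. 151. 149.]
tray [[435.0, 203.0], [436.29998779296875, 196.5], [439.6000061035156, 197.10000610351562], [438.29998779296875, 203.6999969482422]] [[459.0, -283.0], [475.0, -286.0], [474.0, -295.0], [457.0, -291.0]] [ 466.  -288.9] [ 8. 17.  8. 17.]
brass 37 241.45945945945945 208.0 237 250 203 215
```

View pics/c.png

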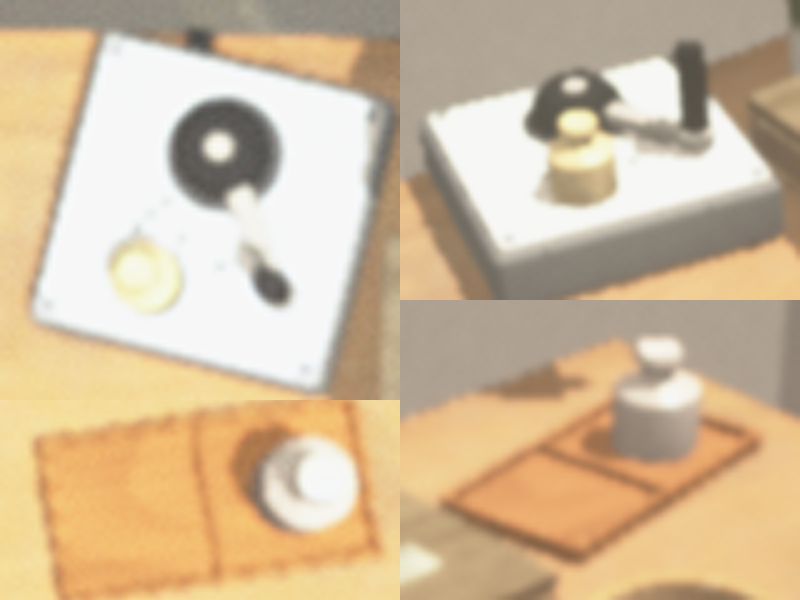

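The crop confirms it: the brass weight with its narrow head, at (244,209) in the top view, stands on the face below the hub. The post is at (269,212), and the empty tray cell is the left one, around (410,213). Next I'll cross-check positions in both views.

```bash
python3 - <<'E'
from h import *
a=dict(np.load("top0.npz"));b=dict(np.load("scene0.npz"))
np.set_printoptions(precision=1,suppress=True)
T=lambda x,y:(215+x/5-.4,155+y/5-.4); S=lambda x,y:(190+(x-400)/4-.4,235+y/4-.4)
U=lambda x,y:(385+x/5-.4,192+(y-400)/5-.4); V=lambda x,y:(350+(x-400)/5-.4,195+(y-300)/5-.4)
print("hub ray z60",ray(a,T(225,153),60),"cap",ray(a,T(218,147),60),tri(a,T(218,147),b,S(575,85)))
print("post top",ray(a,T(270,290),103),"scene",ray(b,S(689,46),103),"pred",419.1,117)
print("head top",ray(a,T(131,267),82),"shoulder",ray(a,T(146,275),72),"scene head",ray(b,S(578,116),82),"tri",tri(a,T(131,267),b,S(578,116)))
for n,u,v in(("TL",U(38,437),None),("BL",U(60,600),V(445,500)),("BL2",U(60,600),V(580,557)),("divT",U(195,425),V(660,490)),("divB",U(217,580),V(543,447)),("TR",U(355,400),0),("BR",U(380,553),V(760,440))):
    print(n,ray(a,u,10),ray(b,v,10) if v else "")
print("large",ray(a,U(316,482),55))
h=cv2.cvtColor(a["pixels"],cv2.COLOR_RGB2HSV);print(h[210,405],h[185,405],h[212,415],h[245,410])
m=np.zeros(h.shape[:2],np.uint8);L=cv2.cvtColor(a["pixels"],cv2.COLOR_RGB2LAB);print(L[210,405],L[185,405],L[245,410])
# mug and case corners
print("mug rim",ray(a,(338,183),88),"case tl",ray(a,(292,204),50),"br",ray(a,(374,251),50))
E
```

```text
hub ray z60 [483.8 146.4  60. ] cap [486.6 149.9  60. ] [486.2 149.6  63.6]
post top [414.  117.4 103. ] scene [421.2 118.2 103. ] pred 419.1 117
head top [425.4 185.2  82. ] shoulder [423.  179.9  72. ] scene head [429.8 179.   82. ] tri [424.  183.2  86.4]
TL [ 465.9 -177.3   10. ] 
BL [ 385.  -189.5   10. ] [ 463.1 -179.8   10. ]
BL2 [ 385.  -189.5   10. ] [ 380.2 -189.4   10. ]
divT [ 473.8 -255.    10. ] [ 403.1 -266.2   10. ]
divB [ 396.9 -266.7   10. ] [ 473.7 -255.3   10. ]
TR [ 488.3 -334.    10. ] 
BR [ 412.4 -346.9   10. ] [ 408.6 -343.5   10. ]
large [ 441.  -302.7   55. ]
[ 17 139 241] [ 22  94 245] [ 18 140 243] [ 22  94 245]
[201 140 173] [226 127 163] [226 128 163]
mug rim [488.6 -39.5  88. ] case tl [442.   68.5  50. ] br [ 334.4 -130.1   50. ]
```

Call:
{"name": "send_rows", "arguments": {
  "series": [
    {"dx": 4.2, "dy": -4.6, "dz": 0, "az": -0.12, "hand": 0},
    {"dx": 8.4, "dy": -9.2, "dz": 0, "az": -0.24, "hand": 0},
    {"dx": 11.8, "dy": -12.9, "dz": 0, "az": -0.36, "hand": 0},
    {"dx": 15.2, "dy": -16.6, "dz": 0, "az": -0.48, "hand": 0},
    {"dx": 18.6, "dy": -20.3, "dz": 0, "az": -0.6, "hand": 0},
    {"dx": 22, "dy": -24, "dz": 0, "az": -0.72, "hand": 0},
    {"dx": 25.4, "dy": -27.7, "dz": 0, "az": -0.84, "hand": 0},
    {"dx": 28.8, "dy": -31.4, "dz": 0.5, "az": -0.96, "hand": 0},
    {"dx": 32.2, "dy": -35.1, "dz": 1, "az": -1.08, "hand": 0},
    {"dx": 35.6, "dy": -38.8, "dz": 1.5, "az": -1.18, "hand": 0}
  ]
}}

```text
invalid input at $.series[0]: expected keys ax, ay, az, dx, dy, dz, hand
```

```bash
cat >>h.py <<'E'
def rel(x,y,z,yawdeg,s=None):
    from scipy.spatial.transform import Rotation as Ro
    s=s or read_state();R=Ro.from_euler("xyz",s["tool_rot"]);T=Ro.from_euler("xyz",[np.pi,0,np.radians(yawdeg)])
    print("at",s["clock"],s["eef_pos"].round(1),np.degrees(s["tool_rot"]).round(1),"F",s["force"].round(1),"w",round(float(s["width"]),1),"gf",s["gripper_force"],"q",s["qpos"].round(2))
    print("cm",(R.inv().apply(np.array([x,y,z])-s["eef_pos"])/10).round(2),"rot",(R.inv()*T).as_rotvec().round(3))
E
python3 -c "
from h import *
rel(425,182,130,115)"
```

```text
at 0.1 [ 476.1 -441.7  230.5] [-179.9    0.    47.1] F [-0.2  0.4 -0.1] w 85.6 gf 0.0 q [ 0.68  0.63  0.04  1.52 -0.03  1.   -0.02]
cm [ 42.25 -46.15  10.13] rot [-2.000e-03 -1.000e-03 -1.184e+00]
```

Call:
{"name": "send_rows", "arguments": {
  "series": [
    {"ax": 0, "ay": 0, "dx": 4.2, "dy": -4.6, "dz": 0, "az": -0.12, "hand": 0},
    {"ax": 0, "ay": 0, "dx": 8.4, "dy": -9.2, "dz": 0, "az": -0.24, "hand": 0},
    {"ax": 0, "ay": 0, "dx": 11.8, "dy": -12.9, "dz": 0, "az": -0.36, "hand": 0},
    {"ax": 0, "ay": 0, "dx": 15.2, "dy": -16.6, "dz": 0, "az": -0.48, "hand": 0},
    {"ax": 0, "ay": 0, "dx": 18.6, "dy": -20.3, "dz": 0, "az": -0.6, "hand": 0},
    {"ax": 0, "ay": 0, "dx": 22, "dy": -24, "dz": 0, "az": -0.72, "hand": 0},
    {"ax": 0, "ay": 0, "dx": 25.4, "dy": -27.7, "dz": 0, "az": -0.84, "hand": 0},
    {"ax": 0, "ay": 0, "dx": 28.8, "dy": -31.4, "dz": 0.5, "az": -0.96, "hand": 0},
    {"ax": 0, "ay": 0, "dx": 32.2, "dy": -35.1, "dz": 1, "az": -1.08, "hand": 0},
    {"ax": 0, "ay": 0, "dx": 35.6, "dy": -38.8, "dz": 1.5, "az": -1.18, "hand": 0}
  ]
}}

```text
clock: 1.1
eef_pos: [435.9, 57.5, 218.9]
tool_rot: [3.141, 0.0, 2.007]
force: [1.3, 0.0, -1.1]
width: 85.4
gripper_force: 0.0
```

```bash
python3 -c "
from h import *
rel(425,182,145,115)"
```

```text
at 1.1 [435.9  57.5 218.9] [180.   0. 115.] F [ 1.3  0.  -1.1] w 85.4 gf 0.0 q [ 0.06  0.37 -0.34  2.08  0.18  0.72  0.04]
cm [11.75  4.27  7.38] rot [ 0.  0. -0.]
```

Call:
{"name": "send_rows", "arguments": {
  "series": [
    {"ax": 0, "ay": 0, "dx": 3.9, "dy": 1.4, "dz": 1, "az": 0, "hand": 0},
    {"ax": 0, "ay": 0, "dx": 7.8, "dy": 2.8, "dz": 3, "az": 0, "hand": 0},
    {"ax": 0, "ay": 0, "dx": 11.7, "dy": 4.3, "dz": 5, "az": 0, "hand": 0},
    {"ax": 0, "ay": 0, "dx": 11.7, "dy": 4.3, "dz": 7.4, "az": 0, "hand": 0},
    {"ax": 0, "ay": 0, "dx": 11.7, "dy": 4.3, "dz": 7.4, "az": 0, "hand": 0},
    {"ax": 0, "ay": 0, "dx": 11.7, "dy": 4.3, "dz": 7.4, "az": 0, "hand": 0}
  ]
}}

```text
clock: 1.7
eef_pos: [426.1, 179.1, 144.8]
tool_rot: [-3.14, 0.001, 2.002]
force: [-0.6, -0.3, -0.1]
width: 85.2
gripper_force: 0.0
```

```bash
python3 -c "
from h import *
rel(425,182,43,115)
a=get_image('top');b=get_image('scene')
o=np.zeros((600,800,3),np.uint8)
o[:,:400]=cv2.resize(a['pixels'][145:265,210:290,::-1],(400,600),interpolation=2)
o[:,400:]=cv2.resize(b['pixels'][180:330,190:290,::-1],(400,600),interpolation=2)
cv2.imwrite('pics/d.png',o);print(proj(a,[425,182,145]),proj(b,[425,182,145]))
"
```

```text
at 1.7 [426.1 179.1 144.8] [-179.9    0.   114.7] F [-0.6 -0.3 -0.1] w 85.2 gf 0.0 q [-0.25  0.52 -0.29  2.11  0.27  0.55 -0.31]
cm [ 0.31  0.04 10.18] rot [-0.002  0.001 -0.005]
[237.03433446 204.71125557] [230.83198807 236.56186925]
```

View pics/d.png

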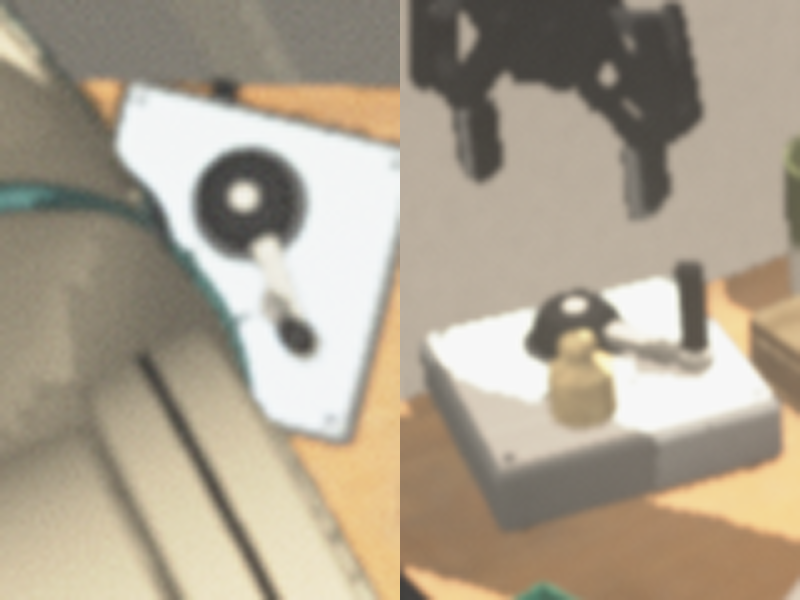

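Scene view: the fingers straddle the weight's column, with tips near (480,185) and (635,215) and the head at (577,337). In the top view the arm hides the weight. I'll check the lateral fit numerically against known features.

```bash
python3 - <<'E'
from h import *
np.set_printoptions(precision=1,suppress=True)
a=dict(np.load("top0.npz"));b=dict(np.load("scene0.npz"))
for n,X in(("cap",[487.3,148.3,60]),("posttop",[419.1,117,103]),("postlow",[419.1,117,56]),("head",[425,182,82]),("shoulder",[425,182,72]),("foot",[425,182,40])):
    p,q=proj(a,X),proj(b,X);print(n,"topcrop",((p-[215,155]+.4)*5),"scenecrop",(q-[190,235]+.4)*4+[400,0])
s=np.array([426.1,179.1]);u=np.array([np.cos(np.radians(24.7)),np.sin(np.radians(24.7))])
for k in(-46,46):print("tip in d.png",(proj(b,[*(s+k*u),158])-[190,180]+.4)*4+[400,0])
h=cv2.cvtColor(b["pixels"],cv2.COLOR_RGB2HSV)[260:290,222:250];m=((h[...,0]>12)&(h[...,0]<35)&(h[...,1]>60)).astype(np.uint8)
for r in range(30):
    x=np.nonzero(m[r])[0]
    if len(x):print(260+r,x.min()+222,x.max()+222,len(x),end=" | ")
E
```

```text
cap topcrop [221.4 145.7] scenecrop [577.1  89.4]
posttop topcrop [271.3 278.9] scenecrop [693.4  46.8]
postlow topcrop [283.1 290.4] scenecrop [699.9 127.7]
head topcrop [137.9 268.1] scenecrop [577.7 121.9]
shoulder topcrop [141.7 270.7] scenecrop [579.7 139.4]
foot topcrop [153.4 278.6] scenecrop [585.9 194.3]
tip in d.png [648.2 219.9]
tip in d.png [487.5 182.4]
262 232 237 6 | 263 230 239 6 | 264 229 239 4 | 265 229 239 4 | 266 229 240 5 | 267 229 241 10 | 268 229 242 14 | 269 228 242 14 | 270 228 238 11 | 271 228 237 10 | 272 228 234 7 | 273 228 232 5 | 274 228 242 3 | 275 228 242 5 | 276 228 242 12 | 277 228 242 15 | 278 228 243 16 | 279 228 243 16 | 280 228 243 16 | 281 228 243 16 | 282 228 243 16 | 283 228 242 15 | 284 229 241 13 | 285 231 238 8 |
```

Call:
{"name": "send_rows", "arguments": {
  "series": [
    {"ax": 0, "ay": 0, "dx": 0.4, "dy": 0, "dz": 2.5, "az": 0, "hand": 0},
    {"ax": 0, "ay": 0, "dx": 0.4, "dy": 0, "dz": 5, "az": 0, "hand": 0},
    {"ax": 0, "ay": 0, "dx": 0.4, "dy": 0, "dz": 7, "az": 0, "hand": 0},
    {"ax": 0, "ay": 0, "dx": 0.4, "dy": 0, "dz": 8.5, "az": 0, "hand": 0},
    {"ax": 0, "ay": 0, "dx": 0.4, "dy": 0, "dz": 9.5, "az": 0, "hand": 0},
    {"ax": 0, "ay": 0, "dx": 0.4, "dy": 0, "dz": 10.1, "az": 0, "hand": 0},
    {"ax": 0, "ay": 0, "dx": 0.4, "dy": 0, "dz": 10.1, "az": 0, "hand": 0},
    {"ax": 0, "ay": 0, "dx": 0.4, "dy": 0, "dz": 10.1, "az": 0, "hand": 0}
  ]
}}

```text
clock: 2.6
eef_pos: [425.3, 183.7, 44.5]
tool_rot: [3.14, -0.0, 2.002]
force: [0.9, -0.8, 0.4]
width: 85.3
gripper_force: 0.0
```

Call:
{"name": "send_rows", "arguments": {
  "series": [
    {"ax": 0, "ay": 0, "dx": 0, "dy": 0, "dz": 0, "az": 0, "hand": 0.2},
    {"ax": 0, "ay": 0, "dx": 0, "dy": 0, "dz": 0, "az": 0, "hand": 0.35},
    {"ax": 0, "ay": 0, "dx": 0, "dy": 0, "dz": 0, "az": 0, "hand": 0.5},
    {"ax": 0, "ay": 0, "dx": 0, "dy": 0, "dz": 0, "az": 0, "hand": 0.6},
    {"ax": 0, "ay": 0, "dx": 0, "dy": 0, "dz": 0, "az": 0, "hand": 0.8},
    {"ax": 0, "ay": 0, "dx": 0, "dy": 0, "dz": 0, "az": 0, "hand": 0.8},
    {"ax": 0, "ay": 0, "dx": 0, "dy": 0, "dz": 0, "az": 0, "hand": 0.8},
    {"ax": 0, "ay": 0, "dx": 0, "dy": 0, "dz": 0, "az": 0, "hand": 0.8}
  ]
}}

```text
clock: 3.4
eef_pos: [424.5, 183.4, 44.4]
tool_rot: [-3.141, 0.0, 2.003]
force: [-1.2, -0.5, 7.0]
width: 31.3
gripper_force: 59.0
```

```bash
python3 -c "
from h import *
rel(425,182,190,115)
b=get_image('scene')
cv2.imwrite('pics/e.png',cv2.resize(b['pixels'][220:320,190:300,::-1],(660,600),interpolation=2))
"
```

```text
at 3.4 [424.5 183.4  44.4] [-180.     0.   114.8] F [-1.2 -0.5  7. ] w 31.3 gf 58.998205008683726 q [-0.36  0.71 -0.16  2.17  0.38  0.29 -0.41]
cm [ -0.16  -0.02 -14.56] rot [-0.     0.    -0.004]
```

View pics/e.png

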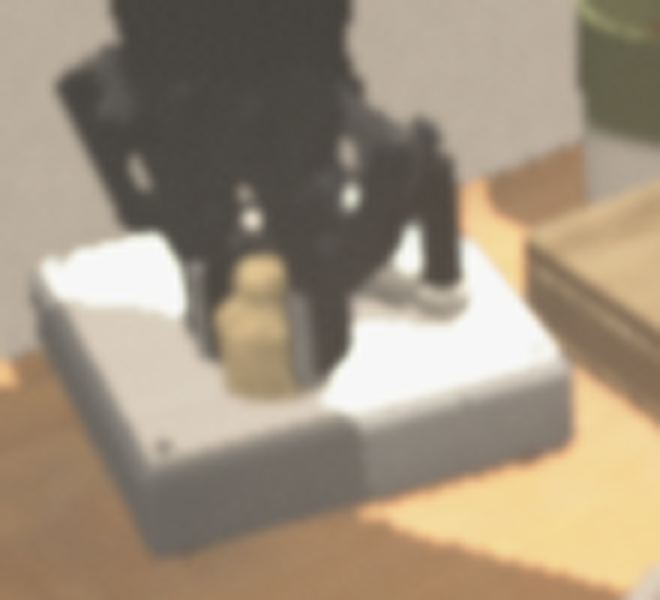

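The weight sits between the pads, at (265,330) in the crop, and looks near upright. The grip force is 59 N, so I'll lift.

Call:
{"name": "send_rows", "arguments": {
  "series": [
    {"ax": 0, "ay": 0, "dx": 0, "dy": 0, "dz": -0.5, "az": 0, "hand": 0.8},
    {"ax": 0, "ay": 0, "dx": 0, "dy": 0, "dz": -1.5, "az": 0, "hand": 0.8},
    {"ax": 0, "ay": 0, "dx": 0, "dy": 0, "dz": -3.5, "az": 0, "hand": 0.8},
    {"ax": 0, "ay": 0, "dx": 0, "dy": 0, "dz": -6, "az": 0, "hand": 0.8},
    {"ax": 0, "ay": 0, "dx": 0, "dy": 0, "dz": -9, "az": 0, "hand": 0.8},
    {"ax": 0, "ay": 0, "dx": 0, "dy": 0, "dz": -12, "az": 0, "hand": 0.8},
    {"ax": 0, "ay": 0, "dx": 0, "dy": 0, "dz": -14, "az": 0, "hand": 0.8},
    {"ax": 0, "ay": 0, "dx": 0, "dy": 0, "dz": -14.5, "az": 0, "hand": 0.8},
    {"ax": 0, "ay": 0, "dx": 0, "dy": 0, "dz": -14.5, "az": 0, "hand": 0.8}
  ]
}}

```text
clock: 4.35
eef_pos: [425.0, 183.5, 189.5]
tool_rot: [3.14, 0.0, 2.002]
force: [-0.5, -0.6, -2.5]
width: 31.1
gripper_force: 59.9
```

```bash
python3 -c "
from h import *
rel(430,-223,190,99.5)
b=get_image('scene')
cv2.imwrite('pics/f.png',cv2.resize(b['pixels'][170:320,170:320,::-1],(600,600),interpolation=2))
"
```

```text
at 4.35 [425.  183.5 189.5] [179.9   0.  114.7] F [-0.5 -0.6 -2.5] w 31.1 gf 59.910935507878094 q [-0.22  0.44 -0.34  2.06  0.24  0.67 -0.29]
cm [-37.13 -16.55  -0.06] rot [0.002 0.    0.266]
```

View pics/f.png

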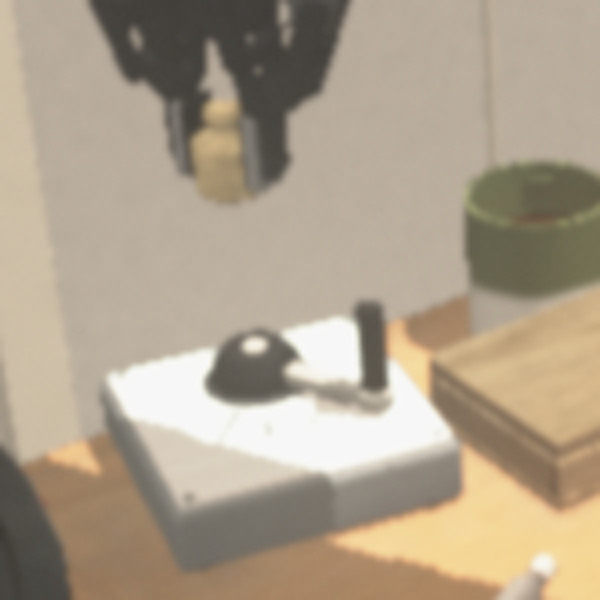

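The weight hangs upright between the pads, at (220,150) in the crop, and the lever hasn't moved. Next I carry it over to the tray.

Call:
{"name": "send_rows", "arguments": {
  "series": [
    {"ax": 0, "ay": 0, "dx": -2, "dy": -0.9, "dz": 0, "az": 0.02, "hand": 0.8},
    {"ax": 0, "ay": 0, "dx": -5, "dy": -2.2, "dz": 0, "az": 0.05, "hand": 0.8},
    {"ax": 0, "ay": 0, "dx": -9, "dy": -4, "dz": 0, "az": 0.08, "hand": 0.8},
    {"ax": 0, "ay": 0, "dx": -13, "dy": -5.8, "dz": 0, "az": 0.1, "hand": 0.8},
    {"ax": 0, "ay": 0, "dx": -17, "dy": -7.6, "dz": 0, "az": 0.13, "hand": 0.8},
    {"ax": 0, "ay": 0, "dx": -21, "dy": -9.4, "dz": 0, "az": 0.16, "hand": 0.8},
    {"ax": 0, "ay": 0, "dx": -25, "dy": -11.2, "dz": 0, "az": 0.19, "hand": 0.8},
    {"ax": 0, "ay": 0, "dx": -29, "dy": -12.9, "dz": 0, "az": 0.22, "hand": 0.8},
    {"ax": 0, "ay": 0, "dx": -33, "dy": -14.7, "dz": 0, "az": 0.24, "hand": 0.8},
    {"ax": 0, "ay": 0, "dx": -36, "dy": -16, "dz": 0, "az": 0.27, "hand": 0.8}
  ]
}}

```text
clock: 5.4
eef_pos: [428.7, -213.1, 187.3]
tool_rot: [-3.139, -0.001, 1.729]
force: [0.6, -0.7, -2.3]
width: 31.2
gripper_force: 59.8
```

```bash
python3 -c "
from h import *
rel(430,-223,60,99.5)
"
```

```text
at 5.4 [ 428.7 -213.1  187.3] [-179.8   -0.    99.1] F [ 0.6 -0.7 -2.3] w 31.2 gf 59.82928124276441 q [ 0.59  0.46 -0.26  2.02  0.18  0.68  0.37]
cm [-1.010e+00  1.000e-02  1.273e+01] rot [-0.003 -0.001 -0.007]
```

Call:
{"name": "send_rows", "arguments": {
  "series": [
    {"ax": 0, "ay": 0, "dx": -0.5, "dy": 0, "dz": 1, "az": 0, "hand": 0.8},
    {"ax": 0, "ay": 0, "dx": -1, "dy": 0, "dz": 3, "az": 0, "hand": 0.8},
    {"ax": 0, "ay": 0, "dx": -1, "dy": 0, "dz": 6, "az": 0, "hand": 0.8},
    {"ax": 0, "ay": 0, "dx": -1, "dy": 0, "dz": 9, "az": 0, "hand": 0.8},
    {"ax": 0, "ay": 0, "dx": -1, "dy": 0, "dz": 11.5, "az": 0, "hand": 0.8},
    {"ax": 0, "ay": 0, "dx": -1, "dy": 0, "dz": 13, "az": 0, "hand": 0.8},
    {"ax": 0, "ay": 0, "dx": -1, "dy": 0, "dz": 13.5, "az": 0, "hand": 0.8},
    {"ax": 0, "ay": 0, "dx": -1, "dy": 0, "dz": 13.5, "az": 0, "hand": 0.8},
    {"ax": 0, "ay": 0, "dx": -1, "dy": 0, "dz": 13.5, "az": 0, "hand": 0.8}
  ]
}}

```text
clock: 6.3
eef_pos: [432.1, -219.8, 54.1]
tool_rot: [3.141, -0.0, 1.733]
force: [-0.7, 0.0, -2.4]
width: 31.2
gripper_force: 59.9
```

```bash
python3 -c "
from h import *
rel(430,-223,8.5,99.5)
b=get_image('scene');a=get_image('top')
o=np.zeros((600,800,3),np.uint8)
o[:,:400]=cv2.resize(a['pixels'][160:250,400:460,::-1] if 0 else a['pixels'][160:280,385:465,::-1],(400,600),interpolation=2)
o[:,400:]=cv2.resize(b['pixels'][150:270,350:430,::-1],(400,600),interpolation=2)
cv2.imwrite('pics/g.png',o)
"
```

```text
at 6.3 [ 432.1 -219.8   54.1] [180.   -0.   99.3] F [-0.7  0.  -2.4] w 31.2 gf 59.85228851636748 q [ 0.52  0.7  -0.15  2.11  0.29  0.35  0.29]
cm [-0.28 -0.25  4.56] rot [ 0.    -0.    -0.003]
```

View pics/g.png

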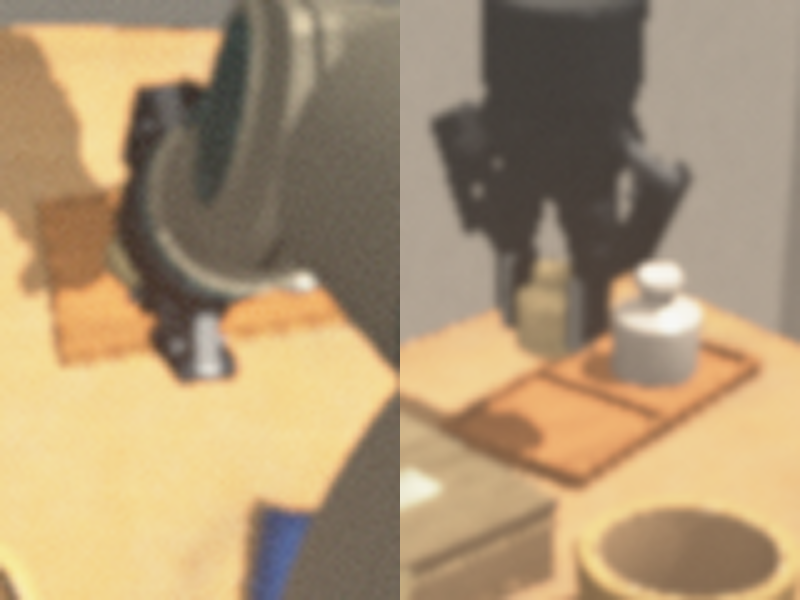

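The weight hangs over the empty cell, at (545,320) in the right crop. The large weight, at (655,340), is clear of the fingers. I'll lower it.

Call:
{"name": "send_rows", "arguments": {
  "series": [
    {"ax": 0, "ay": 0, "dx": -0.2, "dy": -0.2, "dz": 1, "az": 0, "hand": 0.8},
    {"ax": 0, "ay": 0, "dx": -0.2, "dy": -0.2, "dz": 2, "az": 0, "hand": 0.8},
    {"ax": 0, "ay": 0, "dx": -0.2, "dy": -0.2, "dz": 3, "az": 0, "hand": 0.8},
    {"ax": 0, "ay": 0, "dx": -0.2, "dy": -0.2, "dz": 3.7, "az": 0, "hand": 0.8},
    {"ax": 0, "ay": 0, "dx": -0.2, "dy": -0.2, "dz": 4.1, "az": 0, "hand": 0.8},
    {"ax": 0, "ay": 0, "dx": -0.2, "dy": -0.2, "dz": 4.3, "az": 0, "hand": 0.8},
    {"ax": 0, "ay": 0, "dx": -0.2, "dy": -0.2, "dz": 4.4, "az": 0, "hand": 0.8},
    {"ax": 0, "ay": 0, "dx": -0.2, "dy": -0.2, "dz": 4.4, "az": 0, "hand": 0.8},
    {"ax": 0, "ay": 0, "dx": -0.2, "dy": -0.2, "dz": 4.4, "az": 0, "hand": 0.8}
  ]
}}

```text
clock: 7.3
eef_pos: [430.4, -222.5, 10.1]
tool_rot: [3.141, 0.0, 1.733]
force: [0.6, 0.0, -3.0]
width: 31.0
gripper_force: 59.9
```

Not yet touching, so I'll creep down.

Call:
{"name": "send_rows", "arguments": {
  "series": [
    {"ax": 0, "ay": 0, "dx": 0, "dy": 0, "dz": 0.1, "az": 0, "hand": 0.8},
    {"ax": 0, "ay": 0, "dx": 0, "dy": 0, "dz": 0.15, "az": 0, "hand": 0.8},
    {"ax": 0, "ay": 0, "dx": 0, "dy": 0, "dz": 0.15, "az": 0, "hand": 0.8}
  ]
}}

```text
clock: 7.6
eef_pos: [430.2, -222.5, 8.5]
tool_rot: [3.141, 0.0, 1.733]
force: [-0.2, -0.5, -3.0]
width: 31.7
gripper_force: 59.9
```

Call:
{"name": "send_rows", "arguments": {
  "series": [
    {"ax": 0, "ay": 0, "dx": 0, "dy": 0, "dz": 0.1, "az": 0, "hand": 0.8},
    {"ax": 0, "ay": 0, "dx": 0, "dy": 0, "dz": 0.1, "az": 0, "hand": 0.8}
  ]
}}

```text
clock: 7.8
eef_pos: [430.3, -222.5, 8.4]
tool_rot: [3.141, 0.001, 1.733]
force: [-2.2, 1.4, 8.4]
width: 31.1
gripper_force: 61.1
```

Contact. I'll open gradually and retreat upward.

Call:
{"name": "send_rows", "arguments": {
  "series": [
    {"ax": 0, "ay": 0, "dx": 0, "dy": 0, "dz": 0, "az": 0, "hand": 0.55},
    {"ax": 0, "ay": 0, "dx": 0, "dy": 0, "dz": 0, "az": 0, "hand": 0.5},
    {"ax": 0, "ay": 0, "dx": 0, "dy": 0, "dz": 0, "az": 0, "hand": 0.35},
    {"ax": 0, "ay": 0, "dx": 0, "dy": 0, "dz": 0, "az": 0, "hand": 0.2},
    {"ax": 0, "ay": 0, "dx": 0, "dy": 0, "dz": 0, "az": 0, "hand": 0},
    {"ax": 0, "ay": 0, "dx": 0, "dy": 0, "dz": 0, "az": 0, "hand": 0},
    {"ax": 0, "ay": 0, "dx": 0, "dy": 0, "dz": 0, "az": 0, "hand": 0},
    {"ax": 0, "ay": 0, "dx": 0, "dy": 0, "dz": -1, "az": 0, "hand": 0},
    {"ax": 0, "ay": 0, "dx": 0, "dy": 0, "dz": -3, "az": 0, "hand": 0},
    {"ax": 0, "ay": 0, "dx": 0, "dy": 0, "dz": -6, "az": 0, "hand": 0}
  ]
}}

```text
clock: 8.8
eef_pos: [429.2, -221.9, 67.6]
tool_rot: [-3.139, -0.001, 1.733]
force: [0.7, -0.8, -0.2]
width: 85.6
gripper_force: 0.0
```

Call:
{"name": "send_rows", "arguments": {
  "series": [
    {"ax": 0, "ay": 0, "dx": 0, "dy": 0, "dz": -4, "az": 0, "hand": 0},
    {"ax": 0, "ay": 0, "dx": 0, "dy": 0, "dz": -8, "az": 0, "hand": 0},
    {"ax": 0, "ay": 0, "dx": 0, "dy": 0, "dz": -12, "az": 0, "hand": 0},
    {"ax": 0, "ay": 0, "dx": 0, "dy": 0, "dz": -15, "az": 0, "hand": 0},
    {"ax": 0, "ay": 0, "dx": 0, "dy": 0, "dz": -15, "az": 0, "hand": 0}
  ]
}}

```text
clock: 9.3
eef_pos: [432.5, -223.4, 222.0]
tool_rot: [3.134, 0.005, 1.733]
force: [1.2, -0.2, 0.1]
width: 85.8
gripper_force: 0.0
```

```bash
python3 -c "
from h import *
rel(419,117,210,-155.4)
b=get_image('scene')
cv2.imwrite('pics/i.png',cv2.resize(b['pixels'][180:270,330:450,::-1],(800,600),interpolation=2))
np.savez('scene1.npz',**b)
"
```

```text
at 9.3 [ 432.5 -223.4  222. ] [179.6   0.3  99.3] F [ 1.2 -0.2  0.1] w 85.8 gf 0.0 q [ 0.66  0.42 -0.33  1.97  0.19  0.77  0.38]
cm [33.82  4.14  1.05] rot [ 0.     0.01  -1.838]
```

View pics/i.png

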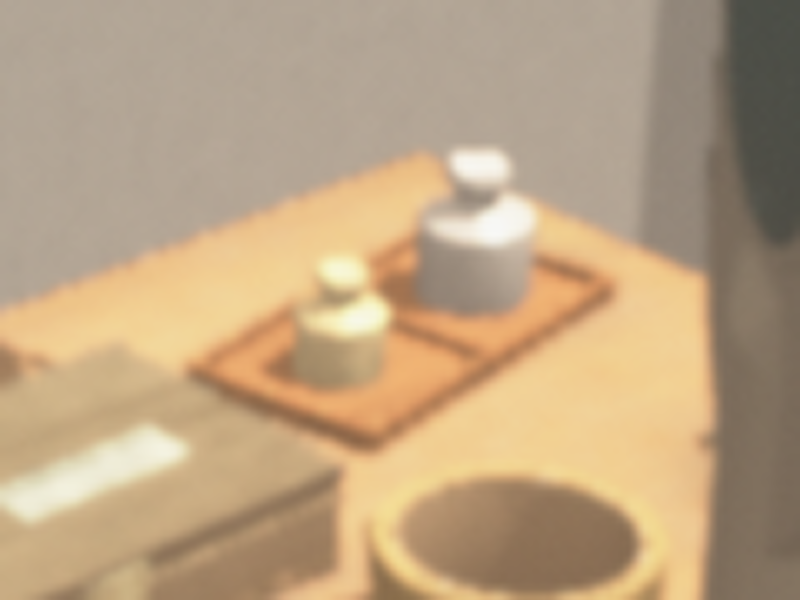

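The brass weight stands upright in the empty cell, at (340,330) in the crop, with the large weight undisturbed. On to the lever.

Call:
{"name": "send_rows", "arguments": {
  "series": [
    {"ax": 0, "ay": 0, "dx": 2, "dy": 0.2, "dz": 0, "az": -0.1, "hand": 0},
    {"ax": 0, "ay": 0, "dx": 5, "dy": 0.6, "dz": 0, "az": -0.24, "hand": 0},
    {"ax": 0, "ay": 0, "dx": 8.5, "dy": 1, "dz": 0, "az": -0.38, "hand": 0},
    {"ax": 0, "ay": 0, "dx": 12, "dy": 1.4, "dz": 0, "az": -0.52, "hand": 0},
    {"ax": 0, "ay": 0, "dx": 15.5, "dy": 1.9, "dz": 0, "az": -0.66, "hand": 0},
    {"ax": 0, "ay": 0, "dx": 19, "dy": 2.3, "dz": 0, "az": -0.8, "hand": 0},
    {"ax": 0, "ay": 0, "dx": 22.5, "dy": 2.7, "dz": 0, "az": -0.94, "hand": 0},
    {"ax": 0, "ay": 0, "dx": 26, "dy": 3.2, "dz": 0, "az": -1.08, "hand": 0},
    {"ax": 0, "ay": 0, "dx": 29, "dy": 3.6, "dz": 0, "az": -1.22, "hand": 0},
    {"ax": 0, "ay": 0, "dx": 32, "dy": 3.9, "dz": 0, "az": -1.36, "hand": 0}
  ]
}}

```text
clock: 10.35
eef_pos: [415.9, 100.6, 216.6]
tool_rot: [-3.141, -0.002, 3.099]
force: [0.7, 0.5, -0.9]
width: 85.5
gripper_force: 0.0
```

```bash
python3 -c "
from h import *
rel(419,117,180,-155.4)"
```

```text
at 10.35 [415.9 100.6 216.6] [-1.800e+02 -1.000e-01  1.776e+02] F [ 0.7  0.5 -0.9] w 85.5 gf 0.0 q [ 0.25  0.42 -0.75  2.1   0.41  0.77  0.77]
cm [-0.24  1.65  3.66] rot [-0.    -0.002 -0.472]
```

Call:
{"name": "send_rows", "arguments": {
  "series": [
    {"ax": 0, "ay": 0, "dx": -0.1, "dy": 0.5, "dz": 1, "az": -0.12, "hand": 0},
    {"ax": 0, "ay": 0, "dx": -0.2, "dy": 1, "dz": 2, "az": -0.24, "hand": 0},
    {"ax": 0, "ay": 0, "dx": -0.2, "dy": 1.6, "dz": 3, "az": -0.36, "hand": 0},
    {"ax": 0, "ay": 0, "dx": -0.2, "dy": 1.6, "dz": 3.7, "az": -0.47, "hand": 0},
    {"ax": 0, "ay": 0, "dx": -0.2, "dy": 1.6, "dz": 3.7, "az": -0.47, "hand": 0},
    {"ax": 0, "ay": 0, "dx": -0.2, "dy": 1.6, "dz": 3.7, "az": -0.47, "hand": 0}
  ]
}}

```text
clock: 10.95
eef_pos: [419.1, 115.2, 179.9]
tool_rot: [3.141, -0.002, -2.723]
force: [0.5, -1.3, 0.4]
width: 85.3
gripper_force: 0.0
```

```bash
python3 -c "
from h import *
rel(419,117,67,-155.4)"
```

```text
at 10.95 [419.1 115.2 179.9] [ 1.80e+02 -1.00e-01 -1.56e+02] F [ 0.5 -1.3  0.4] w 85.3 gf 0.0 q [ 0.24  0.52 -0.82  2.13  0.57  0.73  1.04]
cm [-0.08  0.16 11.29] rot [ 0.001 -0.002 -0.011]
```

Call:
{"name": "send_rows", "arguments": {
  "series": [
    {"ax": 0, "ay": 0, "dx": -0.1, "dy": 0.2, "dz": 2.5, "az": -0.01, "hand": 0},
    {"ax": 0, "ay": 0, "dx": -0.1, "dy": 0.2, "dz": 5, "az": -0.01, "hand": 0},
    {"ax": 0, "ay": 0, "dx": -0.1, "dy": 0.2, "dz": 7.5, "az": -0.01, "hand": 0},
    {"ax": 0, "ay": 0, "dx": -0.1, "dy": 0.2, "dz": 9.5, "az": -0.01, "hand": 0},
    {"ax": 0, "ay": 0, "dx": -0.1, "dy": 0.2, "dz": 11, "az": -0.01, "hand": 0},
    {"ax": 0, "ay": 0, "dx": -0.1, "dy": 0.2, "dz": 11.3, "az": -0.01, "hand": 0},
    {"ax": 0, "ay": 0, "dx": -0.1, "dy": 0.2, "dz": 11.3, "az": -0.01, "hand": 0},
    {"ax": 0, "ay": 0, "dx": -0.1, "dy": 0.2, "dz": 11.3, "az": -0.01, "hand": 0}
  ]
}}

```text
clock: 11.75
eef_pos: [420.5, 118.0, 68.1]
tool_rot: [-3.141, 0.001, -2.711]
force: [-0.2, -0.5, -0.1]
width: 85.3
gripper_force: 0.0
```

```bash
python3 -c "
from h import *
rel(419,117,67,-155.4)
b=get_image('scene')
cv2.imwrite('pics/j.png',cv2.resize(b['pixels'][200:310,190:310,::-1],(654,600),interpolation=2))
"
```

```text
at 11.75 [420.5 118.   68.1] [-1.800e+02  1.000e-01 -1.553e+02] F [-0.2 -0.5 -0.1] w 85.3 gf 0.0 q [ 0.04  0.69 -0.56  2.22  0.88  0.46  0.77]
cm [ 0.17 -0.03  0.11] rot [-0.     0.001  0.001]
```

View pics/j.png

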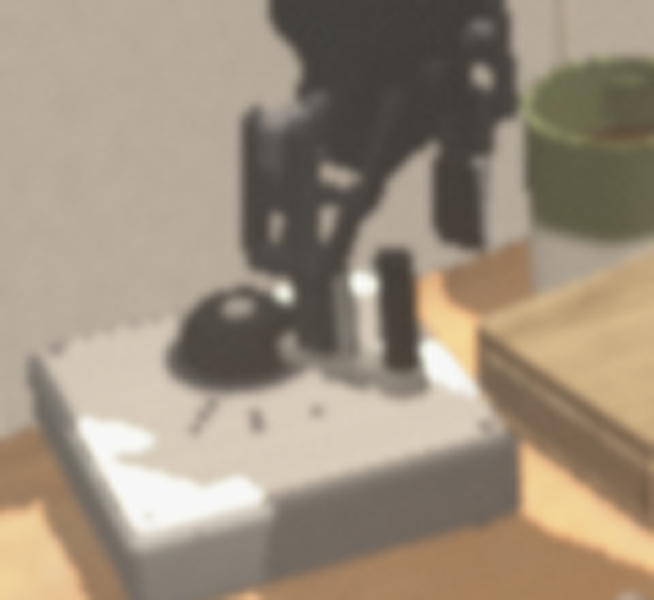

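Scene: the post, at (397,310) in the crop, stands midway between the open fingers at (335,340) and (460,200). I'll close on it.

Call:
{"name": "send_rows", "arguments": {
  "series": [
    {"ax": 0, "ay": 0, "dx": 0.1, "dy": 0, "dz": 0.1, "az": 0, "hand": 0.3},
    {"ax": 0, "ay": 0, "dx": 0.1, "dy": 0, "dz": 0.1, "az": 0, "hand": 0.5},
    {"ax": 0, "ay": 0, "dx": 0.1, "dy": 0, "dz": 0.1, "az": 0, "hand": 0.65},
    {"ax": 0, "ay": 0, "dx": 0.1, "dy": 0, "dz": 0.1, "az": 0, "hand": 0.75},
    {"ax": 0, "ay": 0, "dx": 0.1, "dy": 0, "dz": 0.1, "az": 0, "hand": 0.85},
    {"ax": 0, "ay": 0, "dx": 0.1, "dy": 0, "dz": 0.1, "az": 0, "hand": 1},
    {"ax": 0, "ay": 0, "dx": 0.1, "dy": 0, "dz": 0.1, "az": 0, "hand": 1},
    {"ax": 0, "ay": 0, "dx": 0.1, "dy": 0, "dz": 0.1, "az": 0, "hand": 1}
  ]
}}

```text
clock: 12.6
eef_pos: [418.1, 119.3, 66.7]
tool_rot: [3.139, 0.001, -2.709]
force: [-4.2, 3.5, 5.6]
width: 14.8
gripper_force: 58.3
```

```bash
python3 - <<'E'
from h import *
s=read_state();p=s["eef_pos"];y=np.degrees(s["tool_rot"][2])
rel(p[0],p[1],p[2],y,s)
from scipy.spatial.transform import Rotation as Ro
R=Ro.from_euler("xyz",s["tool_rot"]);A=np.array([487.3,148.3]);r=p[:2]-A
print("radius",np.linalg.norm(r),"ang",np.degrees(np.arctan2(-r[1],-r[0])))
for t in(.1,.2,.3,.4,.5,.6,.7,.8,.9,1.0,1.1,1.2,1.26):
    c,q=np.cos(-t),np.sin(-t);n=A+np.array([[c,-q],[q,c]])@r
    print(t,(R.inv().apply([n[0]-p[0],n[1]-p[1],0])/10).round(2))
E
```

```text
at 12.6 [418.1 119.3  66.7] [ 179.8    0.  -155.2] F [-4.2  3.5  5.6] w 14.8 gf 58.34383428096771 q [ 0.04  0.7  -0.56  2.23  0.88  0.45  0.77]
cm [0. 0. 0.] rot [0.003 0.001 0.   ]
radius 75.0145392714386 ang 22.73180060676494
0.1 [-0.06  0.75  0.  ]
0.2 [-0.2   1.48  0.  ]
0.3 [-0.41  2.2   0.01]
0.4 [-0.7   2.9   0.01]
0.5 [-1.05  3.56  0.01]
0.6 [-1.46  4.19  0.01]
0.7 [-1.94  4.77  0.02]
0.8 [-2.47  5.3   0.02]
0.9 [-3.05  5.77  0.02]
1.0 [-3.67  6.18  0.02]
1.1 [-4.34  6.53  0.02]
1.2 [-5.03  6.81  0.02]
1.26 [-5.46  6.95  0.02]
```

Call:
{"name": "send_rows", "arguments": {
  "series": [
    {"ax": 0, "ay": 0, "dx": -0.02, "dy": 0.38, "dz": 0, "az": 0.05, "hand": 1},
    {"ax": 0, "ay": 0, "dx": -0.06, "dy": 0.75, "dz": 0, "az": 0.1, "hand": 1},
    {"ax": 0, "ay": 0, "dx": -0.12, "dy": 1.12, "dz": 0, "az": 0.15, "hand": 1},
    {"ax": 0, "ay": 0, "dx": -0.2, "dy": 1.48, "dz": 0, "az": 0.2, "hand": 1},
    {"ax": 0, "ay": 0, "dx": -0.3, "dy": 1.84, "dz": 0, "az": 0.25, "hand": 1},
    {"ax": 0, "ay": 0, "dx": -0.41, "dy": 2.2, "dz": 0, "az": 0.3, "hand": 1},
    {"ax": 0, "ay": 0, "dx": -0.7, "dy": 2.9, "dz": 0, "az": 0.4, "hand": 1},
    {"ax": 0, "ay": 0, "dx": -1.05, "dy": 3.56, "dz": 0, "az": 0.5, "hand": 1},
    {"ax": 0, "ay": 0, "dx": -1.46, "dy": 4.19, "dz": 0, "az": 0.6, "hand": 1},
    {"ax": 0, "ay": 0, "dx": -1.46, "dy": 4.19, "dz": 0, "az": 0.6, "hand": 1}
  ]
}}

```text
clock: 13.6
eef_pos: [412.8, 162.3, 66.7]
tool_rot: [-3.14, -0.002, 2.974]
force: [-6.2, -0.0, 9.4]
width: 14.3
gripper_force: 59.1
```

```bash
cat > lev.py <<'E'
from h import *
from scipy.spatial.transform import Rotation as Ro
import sys
s=read_state();p=s["eef_pos"];A=np.array([487.3,148.3]);r=p[:2]-A
R=Ro.from_euler("xyz",s["tool_rot"]);rel(p[0],p[1],66.7,0,s)
th=np.radians(24.6)-np.arctan2(-r[1],-r[0]);print("radius",np.linalg.norm(r),"lever",th,"wide yaw-lever deg",np.degrees(s["tool_rot"][2]))
u=-r/75
print("radial out F",-s["force"][:2]@u)
for t in map(float,sys.argv[1:]):
    a=np.radians(180+24.6)-t;n=A+75*np.array([np.cos(a),np.sin(a)])
    print(t,(R.inv().apply([n[0]-p[0],n[1]-p[1],66.7-p[2]])/10).round(2),"az",round(t-th,3))
E
python3 lev.py .7 .8 .9 1 1.1 1.2 1.26 1.28
```

```text
at 13.6 [412.8 162.3  66.7] [-1.799e+02 -1.000e-01  1.704e+02] F [-6.2 -0.   9.4] w 14.3 gf 59.071778655052185 q [-0.16  0.67 -0.4   2.2   0.69  0.39  0.27]
cm [ 0. -0. -0.] rot [-3.000e-03  2.000e-03  2.974e+00]
radius 75.78931930304822 lever 0.6149016552328159 wide yaw-lever deg 170.38402375242885
radial out F 6.10831454027626
0.7 [-0.12  0.64 -0.01] az 0.085
0.8 [-0.23  1.38 -0.01] az 0.185
0.9 [-0.42  2.1  -0.01] az 0.285
1.0 [-0.68  2.81 -0.01] az 0.385
1.1 [-1.01  3.48 -0.01] az 0.485
1.2 [-1.4   4.12 -0.01] az 0.585
1.26 [-1.67  4.48 -0.01] az 0.645
1.28 [-1.76  4.6  -0.01] az 0.665
```

Call:
{"name": "send_rows", "arguments": {
  "series": [
    {"ax": 0, "ay": 0, "dx": -0.1, "dy": 0.64, "dz": 0, "az": 0.085, "hand": 1},
    {"ax": 0, "ay": 0, "dx": -0.2, "dy": 1.38, "dz": 0, "az": 0.185, "hand": 1},
    {"ax": 0, "ay": 0, "dx": -0.4, "dy": 2.1, "dz": 0, "az": 0.285, "hand": 1},
    {"ax": 0, "ay": 0, "dx": -0.66, "dy": 2.81, "dz": 0, "az": 0.385, "hand": 1},
    {"ax": 0, "ay": 0, "dx": -1.0, "dy": 3.48, "dz": 0, "az": 0.485, "hand": 1},
    {"ax": 0, "ay": 0, "dx": -1.18, "dy": 3.8, "dz": 0, "az": 0.535, "hand": 1},
    {"ax": 0, "ay": 0, "dx": -1.38, "dy": 4.12, "dz": 0, "az": 0.585, "hand": 1},
    {"ax": 0, "ay": 0, "dx": -1.65, "dy": 4.48, "dz": 0, "az": 0.645, "hand": 1},
    {"ax": 0, "ay": 0, "dx": -1.65, "dy": 4.48, "dz": 0, "az": 0.645, "hand": 1},
    {"ax": 0, "ay": 0, "dx": -1.65, "dy": 4.48, "dz": 0, "az": 0.645, "hand": 1}
  ]
}}

```text
clock: 14.6
eef_pos: [435.8, 204.9, 66.7]
tool_rot: [-3.14, -0.003, 2.331]
force: [-8.4, 3.4, 9.0]
width: 14.1
gripper_force: 59.0
```

```bash
python3 lev.py 1.26 1.28; python3 -c "
from h import *
b=get_image('scene');cv2.imwrite('pics/k.png',cv2.resize(b['pixels'][220:310,190:290,::-1],(667,600),interpolation=2))
a0=np.radians(204.6)
for t in(1.16,1.26,1.36):
    a=a0-t;A=np.array([487.3,148.3]);d=np.array([np.cos(a),np.sin(a)])
    for r,z in((75,56),(75,90)):print(t,r,z,(proj(b,[*(A+r*d),z])-[190,220]+.4)*6.67)
"
```

```text
at 14.6 [435.8 204.9  66.7] [-179.9   -0.2  133.6] F [-8.4  3.4  9. ] w 14.1 gf 58.95275294780731 q [-0.31  0.68 -0.27  2.11  0.43  0.41 -0.16]
cm [ 0. -0. -0.] rot [-0.004 -0.     2.331]
radius 76.50905453760116 lever 1.262113819419454 wide yaw-lever deg 133.56313486655398
radial out F 8.311897889346968
1.26 [-0.15 -0.02 -0.  ] az -0.002
1.28 [-0.16  0.13 -0.  ] az 0.018
1.16 75 56 [245.46986124 388.72125503]
1.16 75 90 [233.39955928 289.64293515]
1.26 75 56 [220.69643337 387.61939924]
1.26 75 90 [208.24674504 288.60029438]
1.36 75 56 [196.77879646 385.16959245]
1.36 75 90 [183.97166686 286.24982207]
```

View pics/k.png

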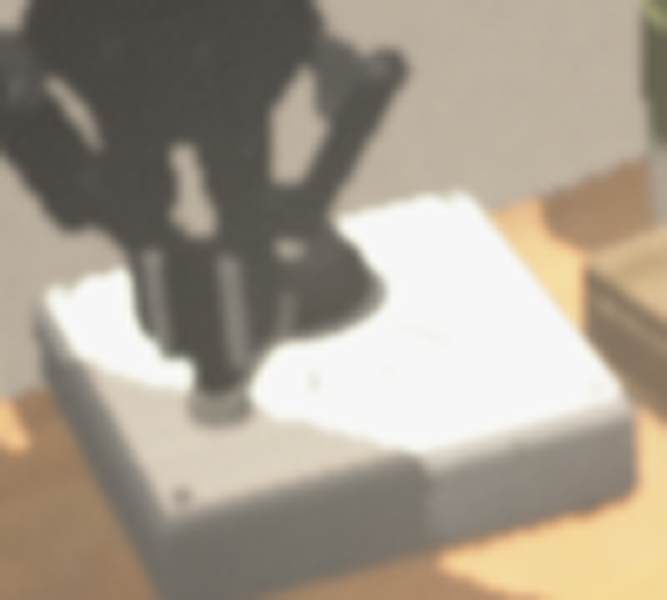

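The lever's post foot is at (219,395) in the crop. The prediction for 1.26 rad is (221,388), so it's at the third notch. The other estimates give 1.23–1.26, so I'll nudge it by 0.02.

Call:
{"name": "send_rows", "arguments": {
  "series": [
    {"ax": 0, "ay": 0, "dx": 0, "dy": 0.15, "dz": 0, "az": 0.02, "hand": 1},
    {"ax": 0, "ay": 0, "dx": 0, "dy": 0.15, "dz": 0, "az": 0.02, "hand": 1},
    {"ax": 0, "ay": 0, "dx": 0, "dy": 0.15, "dz": 0, "az": 0.02, "hand": 1},
    {"ax": 0, "ay": 0, "dx": 0, "dy": 0.15, "dz": 0, "az": 0.02, "hand": 1}
  ]
}}

```text
clock: 15.05
eef_pos: [436.8, 205.8, 66.7]
tool_rot: [-3.14, -0.003, 2.311]
force: [-7.3, 3.7, 7.4]
width: 14.7
gripper_force: 58.9
```

```bash
python3 lev.py 1.26; python3 -c "
from h import *
s=read_state();print('tang',s['force'][:2]@np.array([.74,.67]))
a=dict(np.load('scene1.npz'));b=get_image('scene')
d=np.abs(a['pixels'].astype(int)-b['pixels'])[190:260,355:430].max(2);print('tray diff px>60:',(d>60).sum())
print(finish_job())"
```

```text
at 15.05 [436.8 205.8  66.7] [-179.9   -0.2  132.4] F [-7.3  3.7  7.4] w 14.7 gf 58.88970494270325 q [-0.32  0.68 -0.26  2.1   0.42  0.41 -0.18]
cm [-0.  0.  0.] rot [-0.004  0.     2.311]
radius 76.5325696109421 lever 1.279855323309672 wide yaw-lever deg 132.41548688404444
radial out F 7.732664510595301
1.26 [-0.15 -0.15  0.  ] az -0.02
tang -2.9622361488270106
tray diff px>60: 0
the job is handed in; nothing more can be done
None
```

The job is handed in: the brass weight stands upright in the empty tray cell, released, and the arm is still holding the lever at the third notch (about 1.25–1.28 rad by my estimates, target 1.26) against its spring, at 15 s on the clock.

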